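# Tare the balance through its shuttered well

## Robot

A 6-joint arm with a two-finger parallel gripper is mounted at the origin on a cart in front of the work surface, level with it; the furniture and walls round the work are solid. World frame = base frame: x ahead of the robot, y to its left, z up, the work surface at z = 0. Lengths are in m, angles in rad, forces in N, time in s.
With the tool pointing down it reaches from about 0.4 to 0.825 m from the base axis. Payload 7 kg.
Tool frame: the origin (TCP) lies midway between the tips of the shut fingers; the grasp point (between the pads) lies hold_point_z behind it (hold_point_z is the distance from the TCP to the grasp point, in m); z points along the fingers, y is the line along which they close (so a half turn about z gives the same grasp; the last joint's range is limited). The gripper opens to 88 mm and grips with 3 to 60 N. Pads are 19 mm wide; open, the fingers measure 130 mm over their backs; the gripper's body (78 mm by 193 mm) begins 47 mm behind the grasp point.
Start: joints at [-0.875, 0.359, 0.012, 0, -1.224, -0.288], TCP at [0.268, -0.62, 0.227] pointing down, gripper open.
Joint ranges: [-3.07, 3.07], [-1.43, 2.12], [-1.02, 1.25], [-3.03, 1.67], [-3.05, -0], [-3.03, 3.03]. Speed limits (rad/s): [2.39, 2.39, 3.01, 3.14, 3.14, 3.14].

## Interface

Orientations are given as [roll, pitch, yaw] about the fixed x, y, z axes, in that order (R = Rz(yaw) Ry(pitch) Rx(roll)).
In Python, from station import * gives the robot as it stands.
- The arm moves only by the tool apply_moves, never from a script. Its argument "steps" is a list of rows, each an object with "translation": the shift along the world's x, y, z scaled (see below), a list of three; "rotation": the turn, a rotation vector about the world's x, y, z scaled (see below), a list of three. A call has exactly 10 rows; each row is the pose to reach, as a shift and turn from the pose commanded when the call began; what a row does not reach only later rows make up. The controller multiplies each number of a shift by 250 mm and each number of a turn by 30 degrees. A row lasts 1/12 s, in which the tool goes at most 41.7 mm and 7.16 degrees, less where a joint would pass 70% of its speed; a pose out of reach is approached as far as the arm can. A call with a number of a shift or a turn outside -1 to 1 is refused whole. A call with a gripper value outside its range is refused whole. "jaw" is the closure, from -1 (fully open) to 1 (shut), so that 0 is half open, set as the call begins (left out, the last holds). The fingers move at their own pace and stop on an object; "newtons" is the grip in N (left out, the last holds). Time passes only in rows, so rows that repeat a pose let the fingers close, or fill a call up. It gives the time, the measured TCP pose, the force, the opening and the grip force at its end, in the units of the state.
- get_state(): the state, without advancing time (a new reading comes with each control period).
- grab_frame(name): name is "scene" or "top" or "wrist"; returns the picture (480x640x3 uint8, blue, green, red); there is no depth.
- camera_model(name): a dict with "fx", "fy", "cx", "cy" (pixels), "xyz" and "rotation" of the camera in the world. Camera axes: x right, y down, z forward; pixel columns grow to the right and rows downward; lengths in m; the calibration is good to about 2 mm. A picture is of the moment at which its call begins: read the wrist's pose just before it. camera_model takes no time and is no camera call; for the wrist camera it gives the pose at the moment of the call.
- job_done(): hands the job in; it is judged then, once.
The state is a dict: "t": time; "q": joint angles; "qd": joint speeds; "joint_efforts": joint torques, N m; "eef_pos": TCP position; "ee_rot": TCP orientation; "force": force on the tool from outside, world axes, zero at the start; "moment": the same for the moment, N m; "width": finger opening in m; "gripper_force": force on a finger pad.
Only numpy, scipy, OpenCV 4.12 (cv2) and the standard library are available. Lean on these libraries where they do the work, as an engineer would, in place of code of your own. Each camera call takes 0.05 s, during which the arm holds its last target. There are 200 camera calls.

## Task

Tare the bench balance with the dish standing on its pan: push the orange shutter by its tab, with the fingertips, all the way to the left, off the well it covers, reach down into the well and press the sunken green key fully down, and let it spring back up. Then push the shutter fully back to the right so that the green key is covered again. Lift and carry nothing, do not press the red key, and leave the dish and the things beside the balance where they stand.

Things in the scene. Friction and masses are not known exactly. Their poses are not given: they have to be found in the camera images.
- balance: white bench balance, 190 (x) x 220 (y) x 48 mm, fixed; origin at the centre of its underside, x axis to its back, y to its left as the robot sees it, z up; yaw up to 0.3 rad either way. Its flat front deck (48 mm up) has two equal wells, centred at x -53 mm and y -33 mm (right, green tare key) or y +33 mm (left, red standby key) in its frame
- tare_well (a point): centre of the mouth of the green key's well, level with the deck, 48 mm up; axes like the balance. The well is open 36 mm along x and 54 mm along y, walls upright; the key's top lies 16 mm below the mouth. Closed fingers fit best with their closing direction along y. Shutter rails, 6 mm high, run along y 26 mm before and behind the centre; stop bars 4 mm high end them, 72 mm left and right of the balance's middle
- pan_top (a point): centre of the balance's round steel pan, 74 mm across, top 57 mm above the worktop, behind the deck; the dish stands on it
- tare_key_top (a point): centre of the top face (31 x 48 mm) of the green tare key at the bottom of the right well, 32 mm above the worktop when up; moves with the key; axes like the balance
- shutter_tab (a point): top centre of the upright tab of the orange shutter, 69 mm above the worktop; moves with it; axes like the balance. The shutter is a plate 47 (x) x 60 (y) x 3 mm, upper face 52 mm above the worktop; the tab stands 17 mm above its middle, 30 mm wide along x, 7 mm thick along y. Push it sideways with the outside of the fingers, tips a few mm above the plate
- shutter (a joint): shutter slide, m: 0 = fully right, covers the green key (may start up to 6 mm open); 0.066 = fully left at its stop, clear of the green well and over the red key. Moves along the balance's +y; friction about 1.2 N, stays where it is left
- tare_key (a joint): green tare key, m: 0 = up, 0.005 = fully down; spring, 2 N at the start of travel to 5 N at the bottom, springs back by itself
- standby_key (a joint): red standby key in the left well, same size and spring, m: 0 = up, 0.005 = down; not to be pressed
- dish_center (a point): centre of the clear 60 mm wide, 16 mm high lidded petri dish that stands loose on the balance pan, 65 mm above the worktop
- timer: white bench timer, 62 x 62 x 19 mm, loose on the worktop to the right of the balance; origin at the centre of its underside
- coverglass: small white box of cover glasses, 30 x 50 x 14 mm, loose to the left of the balance; origin at the centre of its underside
- counter: round chrome and white tally counter, 55 x 69 x 19 mm, loose to the left of the balance; origin at its underside. Further left stands a fixed microscope, 502 mm high, whose eyepieces reach out towards the robot to about 0.33 m from it in x, at y about 0.15 to 0.4 m: an obstacle between the robot's left side and the balance, to be passed in front
- stain_bottle: violet stain bottle with white cap, 40 mm wide, 88 mm tall, loose to the right of the balance beside its back half; origin at the centre of its underside
Not all that is in view belongs to the job. Leave any purple look-alike of the part that bears dish_center alone.

How it is judged:
By the outcome, as a careful person would: the job done as asked, in the order asked, and still so for the second after the job is handed in, with the robot touching nothing.
It also fails if it takes over 58 s, if anything falls off the work surface, if the arm or the gripper's body presses on something with over 40 N, if the wrist force passes 120 N, or if a joint passes its speed limit or range.

## Working session

There is one attempt and no reset: what is moved stays moved. The work goes in short steps, Python scripts to look and compute and a tool call to move; the robot and the scene stay as the last step left them, time stands still between calls to the robot, and variables do not carry over. Pictures are saved under pics/ and viewed, at most 10 in all, crops included, and the job is handed in when it is done.

Besides the shell and the picture viewer there is one more tool, called as a command line: name --argument value ..., lists and objects as JSON in quotes. apply_moves: Moves the arm, as the interface text tells. Shifts and turns lie within -1 to 1; 1 stands for 250 mm of shift or 30 degrees of turn. Its arguments: {"type":"object","properties":{"steps":{"type":"array"},"jaw":{"type":"number"},"newtons":{"type":"number"}},"required":["steps"]}

```bash
mkdir -p pics; cat > h.py <<'E'
from station import *
import numpy as np, cv2
def ray(c,u,v,z):
    R=np.array(c["rotation"]).reshape(3,3) if np.size(c["rotation"])==9 else None
    if R is None:
        from scipy.spatial.transform import Rotation as Q
        R=Q.from_euler('xyz',c["rotation"]).as_matrix()
    d=R@np.array([(u-c["cx"])/c["fx"],(v-c["cy"])/c["fy"],1]); o=np.array(c["xyz"])
    return o+d*(z-o[2])/d[2]
E
python3 - <<'E'
from h import *
for n in("top","scene"):
    cv2.imwrite(f"pics/{n}0.png",grab_frame(n)); print(n,camera_model(n))
print(get_state())
E
```

```text
top {'fx': 545.3854757801807, 'fy': 545.3854757801807, 'cx': 316.6165002067364, 'cy': 237.86797865436372, 'xyz': array([ 0.52453628, -0.13318016,  1.03002069]), 'rotation': array([-3.08577741,  0.00826016, -1.56622424])}
scene {'fx': 573.8736841169774, 'fy': 573.8736841169774, 'cx': 325.53021844317647, 'cy': 237.0957129430551, 'xyz': array([0.0712855 , 0.72813861, 0.5043488 ]), 'rotation': array([-1.99092103, -0.01011722, -2.60474603])}
{'t': 0.1, 'q': array([-8.74886382e-01,  3.59308660e-01,  1.11470005e-02, -3.02108455e-04,
       -1.22410862e+00, -2.88092178e-01]), 'qd': array([-0.00027825, -0.00093505,  0.00147996,  0.00048188, -0.00155806,
        0.00084696]), 'joint_efforts': array([-5.28898472e-04, -5.84163988e+01,  2.93752885e+01,  7.01557070e+00,
        1.02155274e-02, -6.57524765e-05]), 'eef_pos': array([ 0.2675005 , -0.61925009,  0.2257203 ]), 'ee_rot': array([ 3.14009875e+00, -1.46509821e-04, -2.73387764e+00]), 'force': array([ 0.30808311,  0.23187396, -0.11307166]), 'moment': array([-0.00090563,  0.00804888, -0.04315812]), 'gripper_force': 0.0, 'width': 0.08749631960858469}
```

View pics/top0.png

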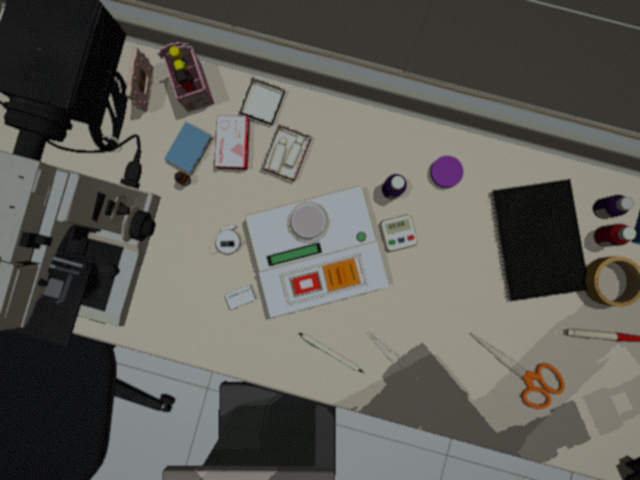

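View pics/scene0.png

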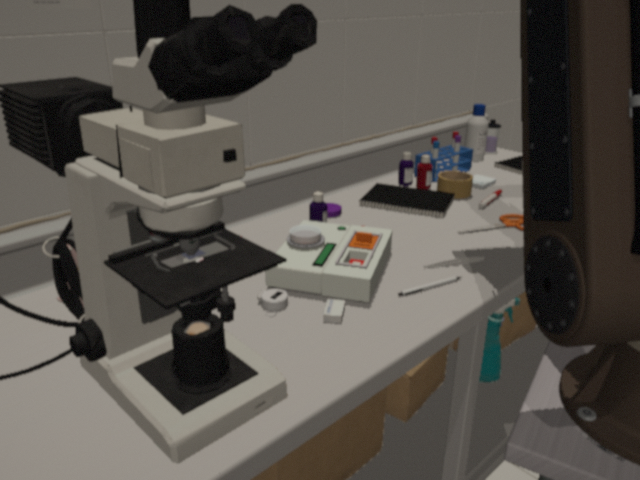

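The top view shows the balance at about (317,252), with the orange shutter at (342,275), the red key at (305,284) and the timer at (398,233). The microscope is on the left and the yaw is about +0.23. Next I'll measure from the colours.

```bash
python3 - <<'E'
from h import *
im=cv2.imread("pics/top0.png"); c=camera_model("top")
h=cv2.cvtColor(im,cv2.COLOR_BGR2HSV)
def blob(lo,hi,z,n,x0=230,x1=430,y0=170,y1=330):
    m=cv2.inRange(h,lo,hi); k=np.zeros_like(m); k[y0:y1,x0:x1]=m[y0:y1,x0:x1]
    cs=max(cv2.findContours(k,0,1)[0],key=cv2.contourArea)
    r=cv2.minAreaRect(cs); b=np.array([ray(c,*p,z)[:2] for p in cv2.boxPoints(r)])
    e=[b[1]-b[0],b[2]-b[1]]
    print(n,r[0],b.mean(0).round(4),[(np.linalg.norm(q).round(4),np.degrees(np.arctan2(q[1],q[0])).round(1)) for q in e])
blob((8,150,100),(20,255,255),.052,"shutter")
blob((0,150,100),(5,255,255),.032,"red",280,325)
blob((50,100,40),(75,255,255),.048,"display")
g=((h[...,1]<40)&(h[...,2]>150)).astype(np.uint8)*255
k=np.zeros_like(g);k[180:325,235:400]=g[180:325,235:400]
for q in sorted(cv2.findContours(k,0,1)[0],key=cv2.contourArea)[-3:]:
    r=cv2.minAreaRect(q);b=np.array([ray(c,*p,.048)[:2] for p in cv2.boxPoints(r)]);print(cv2.contourArea(q),b.mean(0),b.round(3).tolist())
p=ray(c,307,221,.073);print("dish",p)
E
```

```text
shutter (340.9706115722656, 274.3823547363281) [ 0.5139 -0.1687] [(np.float64(0.0569), np.float64(-75.7)), (np.float64(0.0446), np.float64(-165.9))]
red (305.676513671875, 283.2059020996094) [ 0.4973 -0.1051] [(np.float64(0.0465), np.float64(-75.7)), (np.float64(0.0287), np.float64(-165.7))]
display (293.7353210449219, 253.9412078857422) [ 0.5502 -0.0837] [(np.float64(0.0874), np.float64(-75.7)), (np.float64(0.0144), np.float64(-165.7))]
2309.5 [ 0.61278173 -0.17056292] [[0.649, -0.111], [0.674, -0.205], [0.576, -0.23], [0.551, -0.137]]
2418.0 [ 0.6380967  -0.10971108] [[0.684, 0.024], [0.685, -0.243], [0.592, -0.243], [0.591, 0.023]]
8619.0 [ 0.49853331 -0.12569337] [[0.424, 0.021], [0.571, 0.022], [0.573, -0.273], [0.426, -0.273]]
dish [ 0.60765178 -0.10796071  0.073     ]
```

apply_moves --steps '[{"translation": [0.06, 0.1, 0], "rotation": [0, 0, -0.05]}, {"translation": [0.13, 0.2, 0], "rotation": [0, 0, -0.1]}, {"translation": [0.19, 0.3, 0], "rotation": [0, 0, -0.15]}, {"translation": [0.26, 0.4, 0], "rotation": [0, 0, -0.2]}, {"translation": [0.32, 0.5, 0], "rotation": [0, 0, -0.25]}, {"translation": [0.39, 0.6, 0], "rotation": [0, 0, -0.3]}, {"translation": [0.45, 0.7, 0], "rotation": [0, 0, -0.3]}, {"translation": [0.51, 0.8, 0], "rotation": [0, 0, -0.3]}, {"translation": [0.55, 0.86, 0], "rotation": [0, 0, -0.3]}, {"translation": [0.55, 0.86, 0], "rotation": [0, 0, -0.3]}]' --jaw 1 --newtons 10

```text
t: 0.93
eef_pos: [0.4067, -0.4021, 0.2265]
ee_rot: [3.141, 0.0, -2.888]
force: [0.3, 0.3, 0.6]
width: 0.0265
gripper_force: 0.0
```

apply_moves --steps '[{"translation": [0.06, 0.1, -0.02], "rotation": [0, 0, 0]}, {"translation": [0.13, 0.2, -0.04], "rotation": [0, 0, 0]}, {"translation": [0.19, 0.3, -0.06], "rotation": [0, 0, 0]}, {"translation": [0.26, 0.4, -0.08], "rotation": [0, 0, 0]}, {"translation": [0.32, 0.5, -0.1], "rotation": [0, 0, 0]}, {"translation": [0.39, 0.6, -0.12], "rotation": [0, 0, 0]}, {"translation": [0.45, 0.7, -0.16], "rotation": [0, 0, 0]}, {"translation": [0.48, 0.76, -0.2], "rotation": [0, 0, 0]}, {"translation": [0.48, 0.76, -0.2], "rotation": [0, 0, 0]}, {"translation": [0.48, 0.76, -0.2], "rotation": [0, 0, 0]}]'

```text
t: 1.77
eef_pos: [0.525, -0.214, 0.1757]
ee_rot: [3.141, -0.002, -2.889]
force: [0.1, -0.7, 1.0]
width: 0.0002
gripper_force: 0.0
```

```bash
python3 - <<'E'
from h import *
s=get_state();c=camera_model("wrist");cv2.imwrite("pics/w1.png",grab_frame("wrist"));print(s["eef_pos"],s["ee_rot"],s["width"],s["t"]);np.save("c1.npy",c,allow_pickle=True)
E
```

```text
[ 0.52496617 -0.21403543  0.17567371] [ 3.14096819e+00 -1.87728423e-03 -2.88924893e+00] 0.00016133139365548534 1.7667
```

View pics/w1.png

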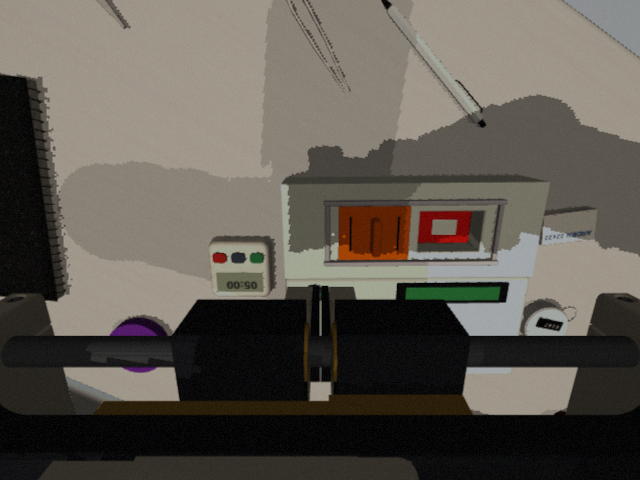

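The shutter plate spans (338,206)–(411,261) with the tab around (376,237). The stop bars are at columns 327 and 503 and the red key at (444,227). The tool is aligned with the balance.

```bash
python3 - <<'E'
from h import *
c=np.load("c1.npy",allow_pickle=True).item(); im=cv2.imread("pics/w1.png"); h=cv2.cvtColor(im,cv2.COLOR_BGR2HSV)
m=cv2.inRange(h,(5,150,60),(20,255,255)); m[:190]=0;m[280:]=0
q=max(cv2.findContours(m,0,1)[0],key=cv2.contourArea);r=cv2.minAreaRect(q)
b=np.array([ray(c,*p,.052)[:2] for p in cv2.boxPoints(r)]);e=b[1]-b[0];f=b[2]-b[1]
print("plate",r,b.mean(0),np.linalg.norm(e),np.arctan2(e[1],e[0]),np.linalg.norm(f))
a=.249;X=np.array([np.cos(a),np.sin(a)]);Y=np.array([-X[1],X[0]])
def sh(n,u,v,z):
    p=ray(c,u,v,z)[:2];print(n,p.round(4),"X",(p@X).round(4),"Y",(p@Y).round(4))
sh("tabtop",376,222,.069);sh("tabbot?",376,252,.069);sh("stopR",327,235,.052);sh("stopL",503,235,.052)
sh("railfront",414,203,.054);sh("railback",414,263,.054);sh("red",444,227,.032);sh("deck fl",548,180,.048);sh("deck fr",285,182,.048)
sh("plateR",338,235,.052);sh("plateL",411,235,.052)
E
```

```text
plate ((374.5, 232.5), (53.0, 71.0), 90.0) [ 0.51376221 -0.16999991] 0.05841577843610844 1.8225802348985085 0.04669346688336279
tabtop [ 0.5006 -0.1755] X 0.4419 Y -0.2935
tabbot? [ 0.5245 -0.1681] X 0.4669 Y -0.2922
stopR [ 0.5253 -0.2084] X 0.4578 Y -0.3314
stopL [ 0.4883 -0.0643] X 0.4574 Y -0.1827
railfront [ 0.4808 -0.1469] X 0.4298 Y -0.2608
railback [ 0.5304 -0.1296] X 0.4821 Y -0.2563
red [ 0.4976 -0.1066] X 0.456 Y -0.2259
deck fl [ 0.4362 -0.0453] X 0.4116 Y -0.1514
deck fr [ 0.4913 -0.2527] X 0.4139 Y -0.366
plateR [ 0.523  -0.1994] X 0.4577 Y -0.3221
plateL [ 0.5077 -0.1397] X 0.4576 Y -0.2605
```

apply_moves --steps '[{"translation": [0, 0, -0.1], "rotation": [0, 0, 0]}, {"translation": [0, 0, -0.2], "rotation": [0, 0, 0]}, {"translation": [0, 0, -0.3], "rotation": [0, 0, 0]}, {"translation": [0, 0, -0.38], "rotation": [0, 0, 0]}, {"translation": [0, 0, -0.43], "rotation": [0, 0, 0]}, {"translation": [0, 0, -0.46], "rotation": [0, 0, 0]}, {"translation": [0, 0, -0.475], "rotation": [0, 0, 0]}, {"translation": [0, 0, -0.475], "rotation": [0, 0, 0]}, {"translation": [0, 0, -0.475], "rotation": [0, 0, 0]}, {"translation": [0, 0, -0.475], "rotation": [0, 0, 0]}]'

```text
t: 2.65
eef_pos: [0.5259, -0.2149, 0.0589]
ee_rot: [-3.141, 0.002, -2.891]
force: [-0.1, -0.8, -0.1]
width: 0.0003
gripper_force: 0.0
```

apply_moves --steps '[{"translation": [-0.008, 0.03, 0], "rotation": [0, 0, 0]}, {"translation": [-0.016, 0.06, 0], "rotation": [0, 0, 0]}, {"translation": [-0.023, 0.09, 0], "rotation": [0, 0, 0]}, {"translation": [-0.031, 0.12, 0], "rotation": [0, 0, 0]}, {"translation": [-0.038, 0.15, 0], "rotation": [0, 0, 0]}, {"translation": [-0.046, 0.18, 0], "rotation": [0, 0, 0]}, {"translation": [-0.053, 0.21, 0], "rotation": [0, 0, 0]}, {"translation": [-0.061, 0.24, 0], "rotation": [0, 0, 0]}, {"translation": [-0.066, 0.26, 0], "rotation": [0, 0, 0]}, {"translation": [-0.066, 0.26, 0], "rotation": [0, 0, 0]}]'

```text
t: 3.48
eef_pos: [0.5084, -0.1486, 0.0578]
ee_rot: [3.141, 0.0, -2.89]
force: [0.2, 0.1, -0.0]
width: 0.0004
gripper_force: 0.0
```

apply_moves --steps '[{"translation": [-0.005, 0.02, 0], "rotation": [0, 0, 0]}, {"translation": [-0.01, 0.04, 0], "rotation": [0, 0, 0]}, {"translation": [-0.013, 0.05, 0], "rotation": [0, 0, 0]}, {"translation": [-0.015, 0.06, 0], "rotation": [0, 0, 0]}, {"translation": [-0.018, 0.07, 0], "rotation": [0, 0, 0]}, {"translation": [-0.02, 0.08, 0], "rotation": [0, 0, 0]}, {"translation": [-0.021, 0.084, 0], "rotation": [0, 0, 0]}, {"translation": [-0.022, 0.088, 0], "rotation": [0, 0, 0]}, {"translation": [-0.022, 0.088, 0], "rotation": [0, 0, 0]}, {"translation": [-0.022, 0.088, 0], "rotation": [0, 0, 0]}]'

```text
t: 4.32
eef_pos: [0.5032, -0.1275, 0.0578]
ee_rot: [3.141, 0.0, -2.891]
force: [0.4, -0.2, -0.4]
width: 0.0008
gripper_force: 0.0
```

```bash
python3 - <<'E'
from h import *
s=get_state();a=grab_frame("wrist");cv2.imwrite("pics/w2.png",a);print(s["eef_pos"],s["force"])
E
```

```text
[ 0.50323337 -0.12748543  0.05776684] [ 0.3589749  -0.17705803 -0.37961739]
```

View pics/w2.png

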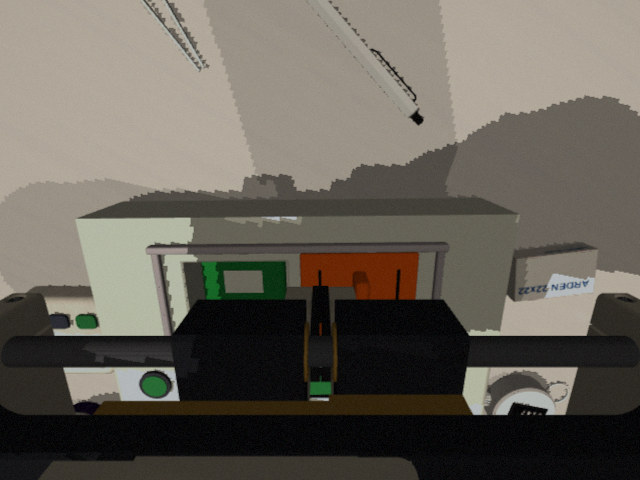

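The green key is uncovered, and the shutter's left edge is at column 418 with the stop bar at 438. That gap is about the expected 9 mm, so the shutter is nearly at its stop. I'll push on a little and watch the force.

apply_moves --steps '[{"translation": [-0.001, 0.004, 0], "rotation": [0, 0, 0]}, {"translation": [-0.002, 0.008, 0], "rotation": [0, 0, 0]}, {"translation": [-0.003, 0.012, 0], "rotation": [0, 0, 0]}, {"translation": [-0.004, 0.016, 0], "rotation": [0, 0, 0]}, {"translation": [-0.004, 0.016, 0], "rotation": [0, 0, 0]}, {"translation": [-0.004, 0.016, 0], "rotation": [0, 0, 0]}, {"translation": [-0.004, 0.016, 0], "rotation": [0, 0, 0]}, {"translation": [-0.004, 0.016, 0], "rotation": [0, 0, 0]}, {"translation": [-0.004, 0.016, 0], "rotation": [0, 0, 0]}, {"translation": [-0.004, 0.016, 0], "rotation": [0, 0, 0]}]'

```text
t: 5.2
eef_pos: [0.5026, -0.1251, 0.0579]
ee_rot: [-3.14, -0.0, -2.891]
force: [3.6, -12.4, -4.4]
width: 0.0008
gripper_force: 6.3
```

```bash
python3 - <<'E'
from h import *
c=camera_model("wrist");a=grab_frame("wrist");cv2.imwrite("pics/w3.png",a);print(get_state()["force"])
h=cv2.cvtColor(a,cv2.COLOR_BGR2HSV)
Y=np.array([-np.sin(.249),np.cos(.249)])
for v in(262,270,278):
    m=cv2.inRange(h[v:v+1],(3,150,50),(20,255,255))[0].nonzero()[0];m=m[(m>280)&(m<450)]
    print([ (u,(ray(c,u,v,.052)[:2]@Y).round(4)) for u in(m.min(),m.max())])
E
```

```text
[  3.22729677 -11.85948056  -4.17621179]
[(np.int64(300), np.float64(-0.2559)), (np.int64(416), np.float64(-0.1975))]
[(np.int64(300), np.float64(-0.2559)), (np.int64(416), np.float64(-0.1971))]
[(np.int64(300), np.float64(-0.256)), (np.int64(415), np.float64(-0.1972))]
```

Force of 12 N, so the shutter is at its left stop. Next I'll move over the well.

apply_moves --steps '[{"translation": [0.008, -0.03, 0], "rotation": [0, 0, 0]}, {"translation": [0.016, -0.06, 0], "rotation": [0, 0, 0]}, {"translation": [0.024, -0.09, 0], "rotation": [0, 0, 0]}, {"translation": [0.031, -0.12, 0], "rotation": [0, 0, 0]}, {"translation": [0.038, -0.15, 0], "rotation": [0, 0, 0]}, {"translation": [0.045, -0.175, 0], "rotation": [0, 0, 0]}, {"translation": [0.047, -0.186, 0], "rotation": [0, 0, 0]}, {"translation": [0.047, -0.186, 0], "rotation": [0, 0, 0]}, {"translation": [0.047, -0.186, 0], "rotation": [0, 0, 0]}, {"translation": [0.047, -0.186, 0], "rotation": [0, 0, 0]}]'

```text
t: 6.08
eef_pos: [0.5138, -0.17, 0.0578]
ee_rot: [3.141, -0.0, -2.891]
force: [-0.5, -0.0, 0.0]
width: 0.0007
gripper_force: 0.0
```

```bash
python3 - <<'E'
from h import *
s=get_state();a=grab_frame("wrist");cv2.imwrite("pics/w4.png",a)
p=s["eef_pos"];print(p,s["force"],p[0]*.9692+p[1]*.2464,-p[0]*.2464+p[1]*.9692)
E
```

```text
[ 0.51378684 -0.17000002  0.05776988] [-0.46048219 -0.04448665  0.01466281] 0.45607419810511585 -0.2913611007965238
```

View pics/w4.png

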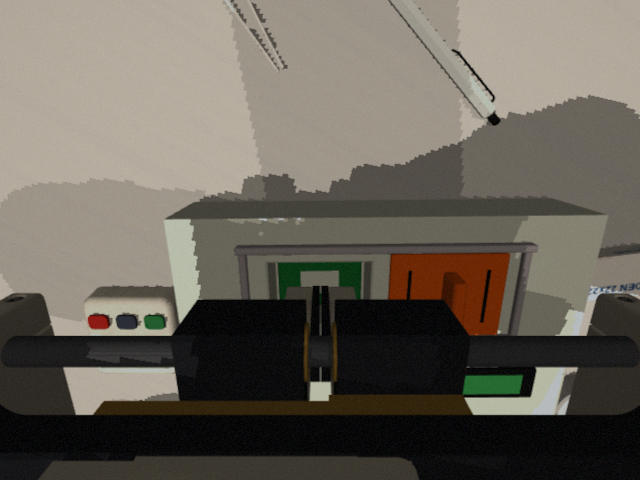

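The fingers (centre column 321) sit centred over the green key (278–362), so I can press.

apply_moves --steps '[{"translation": [0, 0, -0.02], "rotation": [0, 0, 0]}, {"translation": [0, 0, -0.04], "rotation": [0, 0, 0]}, {"translation": [0, 0, -0.06], "rotation": [0, 0, 0]}, {"translation": [0, 0, -0.08], "rotation": [0, 0, 0]}, {"translation": [0, 0, -0.095], "rotation": [0, 0, 0]}, {"translation": [0, 0, -0.105], "rotation": [0, 0, 0]}, {"translation": [0, 0, -0.112], "rotation": [0, 0, 0]}, {"translation": [0, 0, -0.116], "rotation": [0, 0, 0]}, {"translation": [0, 0, -0.116], "rotation": [0, 0, 0]}, {"translation": [0, 0, -0.116], "rotation": [0, 0, 0]}]'

```text
t: 6.97
eef_pos: [0.5136, -0.1701, 0.0289]
ee_rot: [3.141, -0.0, -2.891]
force: [-3.0, 1.6, 4.8]
width: 0.0006
gripper_force: 2.0
```

apply_moves --steps '[{"translation": [0, 0, -0.004], "rotation": [0, 0, 0]}, {"translation": [0, 0, -0.008], "rotation": [0, 0, 0]}, {"translation": [0, 0, -0.01], "rotation": [0, 0, 0]}, {"translation": [0, 0, -0.01], "rotation": [0, 0, 0]}, {"translation": [0, 0, -0.01], "rotation": [0, 0, 0]}, {"translation": [0, 0, -0.01], "rotation": [0, 0, 0]}, {"translation": [0, 0, -0.01], "rotation": [0, 0, 0]}, {"translation": [0, 0, -0.01], "rotation": [0, 0, 0]}, {"translation": [0, 0, -0.01], "rotation": [0, 0, 0]}, {"translation": [0, 0, -0.01], "rotation": [0, 0, 0]}]'

```text
t: 7.8
eef_pos: [0.5138, -0.1702, 0.0272]
ee_rot: [-3.141, 0.0, -2.891]
force: [-5.5, 2.9, 13.1]
width: 0.0001
gripper_force: 6.7
```

apply_moves --steps '[{"translation": [0, 0, -0.003], "rotation": [0, 0, 0]}, {"translation": [0, 0, -0.003], "rotation": [0, 0, 0]}, {"translation": [0, 0, -0.003], "rotation": [0, 0, 0]}, {"translation": [0, 0, -0.003], "rotation": [0, 0, 0]}, {"translation": [0, 0, -0.003], "rotation": [0, 0, 0]}, {"translation": [0, 0, -0.003], "rotation": [0, 0, 0]}, {"translation": [0, 0, -0.003], "rotation": [0, 0, 0]}, {"translation": [0, 0, -0.003], "rotation": [0, 0, 0]}, {"translation": [0, 0, -0.003], "rotation": [0, 0, 0]}, {"translation": [0, 0, -0.003], "rotation": [0, 0, 0]}]'

```text
t: 8.63
eef_pos: [0.5139, -0.1702, 0.0271]
ee_rot: [-3.141, 0.0, -2.89]
force: [-7.9, 4.4, 20.8]
width: 0.0005
gripper_force: 10.2
```

apply_moves --steps '[{"translation": [0, 0, 0.03], "rotation": [0, 0, 0]}, {"translation": [0, 0, 0.06], "rotation": [0, 0, 0]}, {"translation": [0, 0, 0.1], "rotation": [0, 0, 0]}, {"translation": [0, 0, 0.15], "rotation": [0, 0, 0]}, {"translation": [0, 0, 0.2], "rotation": [0, 0, 0]}, {"translation": [0, 0, 0.25], "rotation": [0, 0, 0]}, {"translation": [0, 0, 0.3], "rotation": [0, 0, 0]}, {"translation": [0, 0, 0.35], "rotation": [0, 0, 0]}, {"translation": [0, 0, 0.35], "rotation": [0, 0, 0]}, {"translation": [0, 0, 0.35], "rotation": [0, 0, 0]}]'

```text
t: 9.47
eef_pos: [0.5146, -0.1701, 0.1139]
ee_rot: [-3.141, 0.002, -2.891]
force: [0.6, 0.3, -0.3]
width: 0.0002
gripper_force: 0.0
```

apply_moves --steps '[{"translation": [-0.014, 0.055, 0], "rotation": [0, 0, 0]}, {"translation": [-0.028, 0.11, 0], "rotation": [0, 0, 0]}, {"translation": [-0.042, 0.165, 0], "rotation": [0, 0, 0]}, {"translation": [-0.056, 0.22, 0], "rotation": [0, 0, 0]}, {"translation": [-0.07, 0.275, 0], "rotation": [0, 0, 0]}, {"translation": [-0.084, 0.33, 0], "rotation": [0, 0, 0]}, {"translation": [-0.098, 0.385, 0], "rotation": [0, 0, 0]}, {"translation": [-0.11, 0.43, 0], "rotation": [0, 0, 0]}, {"translation": [-0.11, 0.43, 0], "rotation": [0, 0, 0]}, {"translation": [-0.11, 0.43, 0], "rotation": [0, 0, 0]}]'

```text
t: 10.3
eef_pos: [0.4861, -0.0624, 0.1126]
ee_rot: [3.142, -0.001, -2.89]
force: [0.1, -0.4, -0.0]
width: 0.0003
gripper_force: 0.0
```

apply_moves --steps '[{"translation": [0, 0, -0.04], "rotation": [0, 0, 0]}, {"translation": [0, 0, -0.08], "rotation": [0, 0, 0]}, {"translation": [0, 0, -0.12], "rotation": [0, 0, 0]}, {"translation": [0, 0, -0.16], "rotation": [0, 0, 0]}, {"translation": [0, 0, -0.19], "rotation": [0, 0, 0]}, {"translation": [0, 0, -0.21], "rotation": [0, 0, 0]}, {"translation": [0, 0, -0.222], "rotation": [0, 0, 0]}, {"translation": [0, 0, -0.222], "rotation": [0, 0, 0]}, {"translation": [0, 0, -0.222], "rotation": [0, 0, 0]}, {"translation": [0, 0, -0.222], "rotation": [0, 0, 0]}]'

```text
t: 11.13
eef_pos: [0.4868, -0.0626, 0.058]
ee_rot: [-3.141, 0.001, -2.891]
force: [0.7, -0.3, -0.4]
width: 0.0004
gripper_force: 0.0
```

```bash
python3 - <<'E'
from h import *
s=get_state();a=grab_frame("wrist");cv2.imwrite("pics/w5.png",a)
p=s["eef_pos"];print(p,s["force"],p[0]*.9692+p[1]*.2464,-p[0]*.2464+p[1]*.9692)
E
```

```text
[ 0.48679265 -0.06263342  0.05795147] [ 0.68037329 -0.29868289 -0.36953485] 0.45636655852140123 -0.18065002149347015
```

View pics/w5.png

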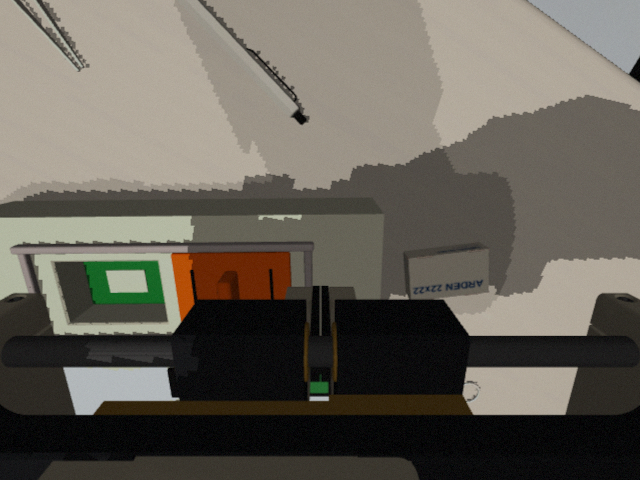

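The green key is up and visible at (125,283). The fingers are left of the tab (column 229), so I can push right.

apply_moves --steps '[{"translation": [0.008, -0.03, 0], "rotation": [0, 0, 0]}, {"translation": [0.015, -0.06, 0], "rotation": [0, 0, 0]}, {"translation": [0.023, -0.09, 0], "rotation": [0, 0, 0]}, {"translation": [0.031, -0.12, 0], "rotation": [0, 0, 0]}, {"translation": [0.038, -0.15, 0], "rotation": [0, 0, 0]}, {"translation": [0.046, -0.18, 0], "rotation": [0, 0, 0]}, {"translation": [0.053, -0.21, 0], "rotation": [0, 0, 0]}, {"translation": [0.061, -0.24, 0], "rotation": [0, 0, 0]}, {"translation": [0.067, -0.265, 0], "rotation": [0, 0, 0]}, {"translation": [0.067, -0.265, 0], "rotation": [0, 0, 0]}]'

```text
t: 12.02
eef_pos: [0.5032, -0.1301, 0.0574]
ee_rot: [-3.141, -0.0, -2.892]
force: [0.9, -0.3, -0.2]
width: 0.0003
gripper_force: 0.0
```

apply_moves --steps '[{"translation": [0.005, -0.02, 0], "rotation": [0, 0, 0]}, {"translation": [0.01, -0.04, 0], "rotation": [0, 0, 0]}, {"translation": [0.014, -0.055, 0], "rotation": [0, 0, 0]}, {"translation": [0.018, -0.07, 0], "rotation": [0, 0, 0]}, {"translation": [0.02, -0.08, 0], "rotation": [0, 0, 0]}, {"translation": [0.022, -0.086, 0], "rotation": [0, 0, 0]}, {"translation": [0.023, -0.092, 0], "rotation": [0, 0, 0]}, {"translation": [0.024, -0.095, 0], "rotation": [0, 0, 0]}, {"translation": [0.024, -0.095, 0], "rotation": [0, 0, 0]}, {"translation": [0.024, -0.095, 0], "rotation": [0, 0, 0]}]'

```text
t: 12.85
eef_pos: [0.5087, -0.1518, 0.0574]
ee_rot: [3.14, -0.0, -2.891]
force: [-2.1, 7.5, 0.7]
width: 0.0008
gripper_force: 3.7
```

apply_moves --steps '[{"translation": [0.001, -0.004, 0], "rotation": [0, 0, 0]}, {"translation": [0.001, -0.004, 0], "rotation": [0, 0, 0]}, {"translation": [0.001, -0.004, 0], "rotation": [0, 0, 0]}, {"translation": [0.001, -0.004, 0], "rotation": [0, 0, 0]}, {"translation": [0.001, -0.004, 0], "rotation": [0, 0, 0]}, {"translation": [0.001, -0.004, 0], "rotation": [0, 0, 0]}, {"translation": [0.001, -0.004, 0], "rotation": [0, 0, 0]}, {"translation": [0.001, -0.004, 0], "rotation": [0, 0, 0]}, {"translation": [0.001, -0.004, 0], "rotation": [0, 0, 0]}, {"translation": [0.001, -0.004, 0], "rotation": [0, 0, 0]}]'

```text
t: 13.68
eef_pos: [0.5088, -0.152, 0.0574]
ee_rot: [3.14, -0.0, -2.891]
force: [-3.2, 13.6, 3.1]
width: 0.0003
gripper_force: 6.8
```

apply_moves --steps '[{"translation": [-0.006, 0.024, 0], "rotation": [0, 0, 0]}, {"translation": [-0.012, 0.05, 0], "rotation": [0, 0, 0]}, {"translation": [-0.012, 0.05, 0], "rotation": [0, 0, 0]}, {"translation": [-0.012, 0.05, 0.06], "rotation": [0, 0, 0]}, {"translation": [-0.012, 0.05, 0.14], "rotation": [0, 0, 0]}, {"translation": [-0.012, 0.05, 0.22], "rotation": [0, 0, 0]}, {"translation": [-0.012, 0.05, 0.3], "rotation": [0, 0, 0]}, {"translation": [-0.012, 0.05, 0.38], "rotation": [0, 0, 0]}, {"translation": [-0.012, 0.05, 0.44], "rotation": [0, 0, 0]}, {"translation": [-0.012, 0.05, 0.44], "rotation": [0, 0, 0]}]'

```text
t: 14.52
eef_pos: [0.5084, -0.1415, 0.1711]
ee_rot: [-3.139, 0.005, -2.89]
force: [0.8, -1.4, 0.7]
width: 0.0002
gripper_force: 0.0
```

```bash
python3 - <<'E'
from h import *
s=get_state();a=grab_frame("wrist");cv2.imwrite("pics/w6.png",a);print(s["eef_pos"],s["force"])
E
```

```text
[ 0.50838444 -0.14154053  0.17113574] [ 0.84088066 -1.37514282  0.68848393]
```

View pics/w6.png

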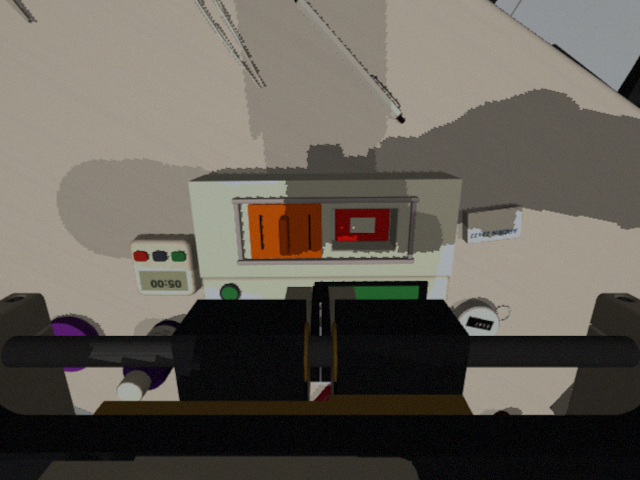

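The shutter is back at its right stop (248–322) with the green key covered. The red key is visible and up, the neighbouring things are undisturbed, and the arm is clear.

```bash
python3 -c "
from station import *
print(job_done())"
```

```text
the job is handed in; nothing more can be done
None
```

I handed the job in at about 14.5 s: the shutter went fully left, the green key was pressed to its bottom (about 21 N) and sprang back, and the shutter went back fully right over it; the red key wasn't pressed and nothing else appeared to move.

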